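# Exercise the sprung corner of an alignment mirror

### The arm

A 6-joint arm with a two-finger parallel gripper is mounted at the origin on the work surface. World frame = base frame: x ahead of the robot, y to its left, z up, the work surface at z = 0. Lengths are in m, angles in rad, forces in N, time in s.
With the tool pointing down it reaches from about 0.35 to 0.85 m from the base axis. Payload 8.1 kg.
Tool frame: the origin (TCP) lies on the front face of the gripper's body, between the roots of the fingers; the fingertips stand 84 mm ahead of it and the grasp point (between the pads) lies 65 mm ahead of it; z points along the fingers, x is the direction in which the jaws open and shut, and the axes are right-handed (so a half turn about z gives the same grasp; the last joint's range is limited). The gripper opens to 93 mm and grips with 3 to 60 N. Pads are 15 mm wide; open, the fingers measure 128 mm over their backs; the gripper's body (75 mm by 188 mm) begins 65 mm behind the grasp point.
Start: joints at [-0.085, 0.13, 1.488, -0, 1.523, -0.085], TCP at [0.6, 0, 0.303] pointing down, gripper open.
Joint ranges: [-2.96, 2.96], [-0.89, 2.26], [0.02, 2.5], [-1.34, 4.48], [0, 2.73], [-2.66, 2.66]. Speed limits (rad/s): [2.39, 2.39, 2.79, 3.14, 3.14, 3.14].

### API

Orientations are given as a rotation vector (axis times angle).
In Python, from workcell import * gives the robot as it stands. The module is installed in compiled form; this text tells all that it offers.
- The arm moves only by the shell command python3 -m inch 'ROWS' [FORCE]. ROWS is JSON, a list that holds one entry, the list of rows, each a list of 7 numbers: the turn, a rotation vector about the tool's x, y, z in rad, then the shift along the tool's x, y, z in mm, then the finger opening in mm, from 0 to 93. In form: [[[ax, ay, az, dx, dy, dz, gripper], ...]]. A call has 1 to 20 rows; each row is the pose to reach, as a shift and turn from the pose commanded when the call began, along the tool's axes at that moment; what a row does not reach only later rows make up. A row lasts 1/12 s, in which the tool goes at most 41.7 mm and 7.16 degrees, less where a joint would pass 70% of its speed; a pose out of reach is approached as far as the arm can. A call with a gripper value outside its range is refused whole. The fingers move at their own pace and stop on an object; FORCE is the grip in N (left out, the last holds). Time passes only in rows, so rows that repeat a pose let the fingers close. It gives the time, the measured TCP pose, the force and the opening at its end, in the units of the state.
- state(): the state, without advancing time (a new reading comes with each control period).
- read_camera(name): name is "scene" or "side" or "wrist"; returns (picture, depth): 400x640x3 uint8, red, green, blue; 400x640 float32, m along the optical axis (not along the pixel's ray), 0 where there is no reading.
- camera_info(name): a dict with "camera_matrix" (3x3 intrinsics, pixels), "pose" (4x4, takes a point from camera to world coordinates). Camera axes: x right, y up, looking along -z (the intrinsics and any distortion apply to the point x, -y, -z); pixel columns grow to the right and rows downward; lengths in m; the calibration is good to about 2 mm. A picture is of the moment at which its call begins: read the wrist's pose just before it. camera_info takes no time and is no camera call; for the wrist camera it gives the pose at the moment of the call.
- hand_in(): hands the job in, once; it reports no verdict.
The state is a dict: "time": time; "joint_pos": joint angles; "qvel": joint speeds; "effort": joint torques, N m; "tcp_pos": TCP position; "tool_rot": TCP orientation; "wrist_force": force on the tool from outside, world axes, zero at the start; "torque": the same for the moment, N m; "finger_gap": finger opening in m.
Only numpy, scipy, OpenCV 4.12 (cv2) and the standard library are available. Lean on these libraries where they do the work, as an engineer would, in place of code of your own. Each camera call takes 0.05 s, during which the arm holds its last target. There are 200 camera calls.

### The job

Exercise the spring of the copy-stand alignment mirror: with a fingertip, press down the bare corner of its tilting plate (the one with the round black rubber pad instead of an adjusting screw) until its pointer stands level with the red mark on the scale, without pressing on past the mark, and hold it there for about a second. Then ease the corner back up under the finger, without letting it snap, until the plate has settled home, and move clear. Touch neither the mirror nor the adjusting screws, and leave the mount, the mark and the things around it where they stand.

Things in the scene. Friction and masses are not known exactly. Their poses are not given: they have to be found in the camera images.
- mount: Mirror mount standing loose on the bench (2 to 2.8 kg): black 170 mm square base, top 16 mm high, and over it a 160 mm square, 10 mm thick aluminium tilting plate, top 56 mm above the bench at rest. Origin: its centre, on the bench. x runs along the diagonal to the bare sprung corner and the scale, z up. The plate's corners lie 113 mm out along +x, -x, +y, -y.
- scale_top (a point): Top middle of the face of the white upright scale (34 mm wide, 3 mm thick, divisions 2 degrees apart) that stands on the mount's base beyond the bare corner: x = 141.5, y = 0 mm in the mount's frame, 66 mm above the bench. Its face looks along +x, away from the mirror.
- pad_top (a point): Centre of the top face of the round black rubber pad (26 mm diameter, 4 mm high) on the bare corner of the tilting plate, the spot to press. At x = 88, y = 0 mm in the mount's frame and 60 mm above the bench at rest. It moves with the plate.
- pad: The rubber pad itself, fixed to the tilting plate. Its origin lies not in the pad but on the plate's tilt axis (see plate).
- plate (a joint): Tilt of the plate, rad: 0 home, growing as the bare corner sinks, stop at 0.20. Axis: along the mount's y through its centre, 34 mm above the bench. The pad sinks 0.88 mm per 0.01 rad (and creeps about 0.2 mm outwards). The spring takes about 1.6 N on the pad to start, then 0.5 N more per mm (6 to 9 N at the mark). Let go, it snaps home.
- pointer_tip (a point): Tip of the brass pointer, with a black cross-bar 15 mm wide and 3 mm high, that sticks out of the bare corner through the slot of the scale: 149 mm from the mount's centre, 51 mm above the bench at rest. It sinks about 1.5 mm per 0.01 rad of tilt, 1.7 mm for each mm the pad sinks.
- mark_point (a point): Middle of the outer face of the red mark, a sliding index 15 mm wide and 8 mm high clipped to the +y half of the scale, beside the pointer. It stands 14 to 23 mm below the pointer's rest height (different each time). Pointer and mark are level when this point and pointer_tip have the same height.
- mirror: The round mirror in its black ring, 86 mm outer diameter, on the middle of the tilting plate, standing 5.5 mm above it. Its origin lies on the tilt axis, 28 mm below the mirror's face. Not to be touched.
- adjusters: The three brass adjusting screws, knurled knobs 22 mm in diameter reaching 75 mm above the bench, on the plate's other three corners, at (0, 88), (0, -88) and (-88, 0) mm in the mount's frame. The origin given is the mount's centre on the tilt axis. Not to be touched.
- mug: White mug, 80 mm diameter, 92 mm high, handle to its +y side reaching 77 mm from its axis. Origin: centre of its underside. A bystander.
- jar: Amber glass jar with a black cap, 66 mm diameter, 105 mm high. Origin: centre of its underside. A bystander.
- brush: Flat brush with a wooden handle lying on the bench beyond the scale, 200 mm long along its x axis, up to 42 mm wide, 20 mm high. Origin: its middle, on the bench surface. A bystander.

How it is judged:
On the way, in this order (a step that is already met when the one before it is completed fails the run):
1. a finger presses the rubber pad and the pointer stands level with the red mark (within 4 mm, half the mark's height) for half a second (z of pointer_tip in the frame of mark_point between -0.004 and 0.004 m and contact force between the fingers and pad above 1 N), for 0.5 s.
2. the corner has come back up: plate home to within 0.02 rad and the pad no longer pressed (value of joint plate below 0.02 rad and contact force between the fingers and pad below 0.2 N), for 0.2 s.
At the end, for the whole second after the job is handed in: The plate is home (tilt under 0.02 rad) and at rest, the mount and its red mark within 12 mm of where they stood, and the mug, the jar and the brush within 15 mm of where they stood (value of joint plate below 0.02 rad and velocity of joint plate between -0.05 and 0.05 rad/s and distance of each of mount, mark_point from where it was at the start of the episode below 0.012 m and linear speed of mount below 0.02 m/s and distance of each of mug, jar, brush from where it was at the start of the episode below 0.015 m and linear speed of each of mug, jar, brush below 0.03 m/s); the robot touches nothing.
It fails at once if the pointer is pressed past the red mark (more than 6.5 mm below its middle) (z of pointer_tip in the frame of mark_point below -0.0065 m).
It fails at once if the corner snaps back (plate returning faster than 1.5 rad/s, about 0.13 m/s at the pad) (velocity of joint plate below -1.5 rad/s).
It fails at once if the mirror or an adjusting screw is touched (contact force between anything else and mirror above 0.5 N or contact force between anything else and adjusters above 0.5 N).
It fails at once if the mount or its red mark is shifted (12 mm), or the mount tipped (5 degrees) or lifted (distance of any of mount, mark_point from where it was at the start of the episode above 0.012 m or angle between mount's own z axis and vertical above 0.087 rad).
It fails at once if the mug, the jar or the brush is moved (15 mm) or picked up (distance of any of mug, jar, brush from where it was at the start of the episode above 0.015 m).
It also fails if it takes over 42 s, if anything falls off the work surface, if the arm or the gripper's body presses on something with over 40 N, if the wrist force passes 120 N, or if a joint passes its speed limit or range.

## Working session

There is one attempt and no reset: what is moved stays moved. The work goes in short steps, Python scripts to look and compute and a shell command to move; the robot and the scene stay as the last step left them, time stands still between calls to the robot, and variables do not carry over. Pictures are saved under pics/ and viewed, about 8 in all and at most 12, crops included, and the job is handed in when it is done.

```bash
mkdir -p pics; cat > h.py <<'E'
from workcell import *
import numpy as np, cv2
def snap(n,f):
    i=camera_info(n); p,d=read_camera(n); cv2.imwrite('pics/'+f+'.png',p[:,:,::-1]); np.savez('pics/'+f,p=p,d=d,K=i['camera_matrix'],T=i['pose']); return p,d,i
def load(f):
    z=np.load('pics/'+f+'.npz'); return z['p'],z['d'],z['K'],z['T']
def ray(K,T,u,v):
    q=np.linalg.inv(K)@[u,v,1]; return T[:3,3],T[:3,:3]@np.array([q[0],-q[1],-q[2]])
def onz(K,T,u,v,z):
    o,r=ray(K,T,u,v); return o+r*(z-o[2])/r[2]
def pix(K,T,P):
    c=T[:3,:3].T@(np.array(P)-T[:3,3]); q=K@[c[0],-c[1],-c[2]]; return q[:2]/q[2]
E
python3 - <<'E'
from h import *
for n in("scene","side","wrist"):
    p,d,i=snap(n,n+'0'); print(n,i['camera_matrix'].round(1).tolist(),i['pose'].round(3).tolist())
s=state(); print(s)
E
```

```text
scene [[418.8, 0.0, 326.6], [0.0, 418.8, 200.7], [0.0, 0.0, 1.0]] [[-0.248, -0.771, 0.587, 1.16], [0.969, -0.202, 0.144, 0.18], [0.007, 0.605, 0.796, 0.848], [0.0, 0.0, 0.0, 1.0]]
side [[500.2, 0.0, 313.3], [0.0, 500.2, 200.2], [0.0, 0.0, 1.0]] [[-0.99, 0.07, -0.121, 0.395], [-0.138, -0.618, 0.774, 1.111], [-0.02, 0.783, 0.622, 0.954], [0.0, 0.0, 0.0, 1.0]]
wrist [[309.5, 0.0, 319.5], [0.0, 309.5, 203.8], [0.0, 0.0, 1.0]] [[1.0, -0.001, 0.002, 0.6], [0.001, 0.971, 0.239, 0.066], [-0.002, -0.239, 0.971, 0.384], [0.0, 0.0, 0.0, 1.0]]
{'time': 0.15, 'joint_pos': array([-8.53494213e-02,  1.30992202e-01,  1.48901550e+00,  4.78189640e-07,
        1.52296737e+00, -8.54354424e-02]), 'qvel': array([-0.00027356, -0.00132171, -0.00169432,  0.00045365, -0.00069561,
        0.00330464]), 'effort': array([ 8.59073725e-05, -5.60473788e+01, -4.92333663e+01,  7.68201635e-02,
        3.05504061e-02, -1.41810942e-04]), 'tcp_pos': array([5.99695013e-01, 7.89238457e-05, 3.01933110e-01]), 'tool_rot': array([-3.14147353e+00, -1.35080006e-04,  2.16344137e-03]), 'wrist_force': array([-0.06421664,  0.49128437, -0.72177665]), 'torque': array([ 0.01755767, -0.041563  , -0.03105857]), 'finger_gap': 0.09306447559827659}
```

View pics/scene0.png

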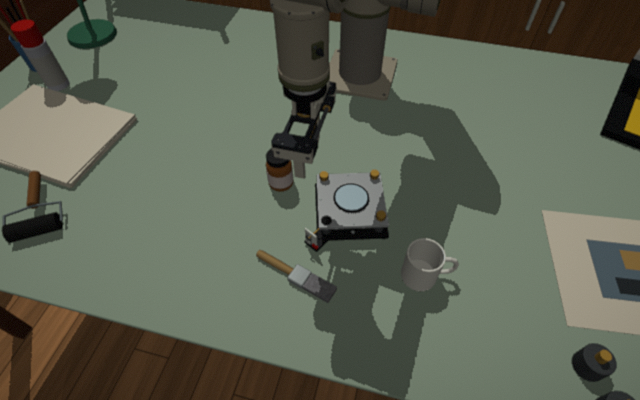

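View pics/side0.png

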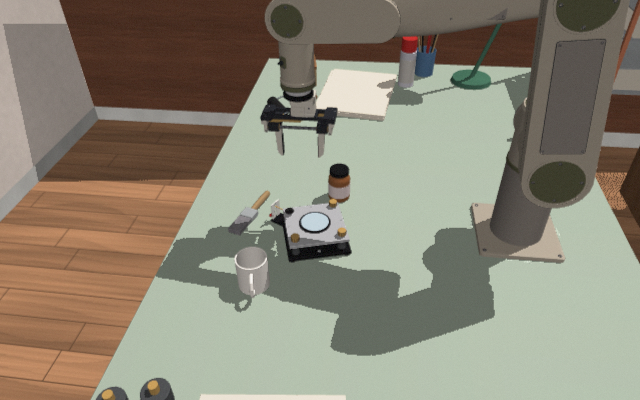

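View pics/wrist0.png

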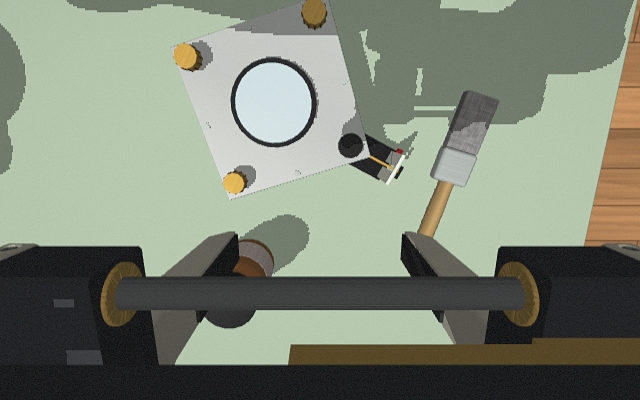

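Scene: mug (425,262), jar (280,170), brush (300,275). In the wrist view the mirror is at (273,102), the pad at (350,146), the red mark at (400,152) and the pointer bar at (392,175), so the bare corner faces world +x, −y.

```bash
python3 - <<'E'
from h import *
p,d,K,T=load('wrist0')
m=onz(K,T,273,102,.0615); a=onz(K,T,350,146,.06)
print('mirror',m,'pad',a,np.linalg.norm((a-m)[:2]))
for k in [(186,57),(234,182),(315,12)]: print('knob',onz(K,T,*k,.075))
v=(a-m)[:2]; print('yaw',np.degrees(np.arctan2(v[1],v[0])))
hsv=cv2.cvtColor(p,cv2.COLOR_RGB2HSV)
r=((hsv[...,0]<8)|(hsv[...,0]>172))&(hsv[...,1]>150)&(hsv[...,2]>60); ys,xs=np.nonzero(r[100:200,350:450]); print(xs.mean()+350,ys.mean()+100,len(xs))
for k in [(350,146),(273,102),(253,262),(400,152)]:
    o,rr=ray(K,T,*k); print(k,o+rr*d[k[1],k[0]])
p,d,K,T=load('scene0')
for k,z in[((425,245),.092),((277,156),.105),((300,275),.01)]: print(onz(K,T,*k,z))
E
```

```text
mirror [0.55270046 0.09083873 0.0615    ] pad [0.63030739 0.04779702 0.06      ] 0.0887435898123855
knob [0.47588942 0.1292748  0.075     ]
knob [0.51248909 0.01273268 0.075     ]
knob [0.59484183 0.16628665 0.075     ]
yaw -29.013264509033295
399.22727272727275 150.95454545454544 22
(350, 146) [0.6304564  0.04770724 0.0584261 ]
(273, 102) [0.55238084 0.091006   0.05930477]
(253, 262) [ 0.524998   -0.07901465  0.06532931]
(400, 152) [0.68935708 0.03958329 0.03179795]
[0.66331371 0.27202967 0.092     ]
[ 0.51071907 -0.10468958  0.105     ]
[0.75689742 0.02222493 0.01      ]
```

```bash
python3 -m inch '[[[0,0,2.08,128,6,50,0],[0,0,2.08,128,6,50,0],[0,0,2.08,128,6,50,0],[0,0,2.08,128,6,50,0],[0,0,2.08,128,6,50,0],[0,0,2.08,128,6,50,0],[0,0,2.08,128,6,50,0],[0,0,2.08,128,6,50,0],[0,0,2.08,128,6,50,0],[0,0,2.08,128,6,50,0],[0,0,2.08,128,6,50,0],[0,0,2.08,128,6,50,0],[0,0,2.08,128,6,50,0],[0,0,2.08,128,6,50,0],[0,0,2.08,128,6,50,0],[0,0,2.08,128,6,50,0],[0,0,2.08,128,6,50,0],[0,0,2.08,128,6,50,0],[0,0,2.08,128,6,50,0],[0,0,2.08,128,6,50,0]]]' 10
python3 -m inch '[[[-0.5,0,0,0,-30,40,0],[-0.5,0,0,0,-30,40,0],[-0.5,0,0,0,-30,40,0],[-0.5,0,0,0,-30,40,0],[-0.5,0,0,0,-30,40,0],[-0.5,0,0,0,-30,40,0],[-0.5,0,0,0,-30,40,0]]]'
python3 - <<'E'
from h import *
s=state();print(s['joint_pos'].round(2),s['tcp_pos'],s['wrist_force'])
p,d,i=snap('wrist','w1'); print(i['pose'].round(3).tolist())
E
```

```text
time: 1.82
tcp_pos: [0.7279, -0.006, 0.2524]
tool_rot: [1.594, -2.707, -0.0]
wrist_force: [-0.4, 0.2, -0.3]
finger_gap: 0.0006
time: 2.4
tcp_pos: [0.7544, -0.021, 0.2103]
tool_rot: [1.43, -2.434, -0.622]
wrist_force: [-0.2, -0.6, -1.0]
finger_gap: 0.0005
[-0.16  1.07  0.44  0.19  2.1   1.98] [ 0.75441502 -0.02099326  0.21034193] [-0.20666186 -0.59190086 -0.97956388]
[[-0.486, 0.643, 0.592, 0.839], [-0.874, -0.358, -0.33, -0.068], [-0.0, -0.677, 0.736, 0.251], [0.0, 0.0, 0.0, 1.0]]
```

View pics/w1.png

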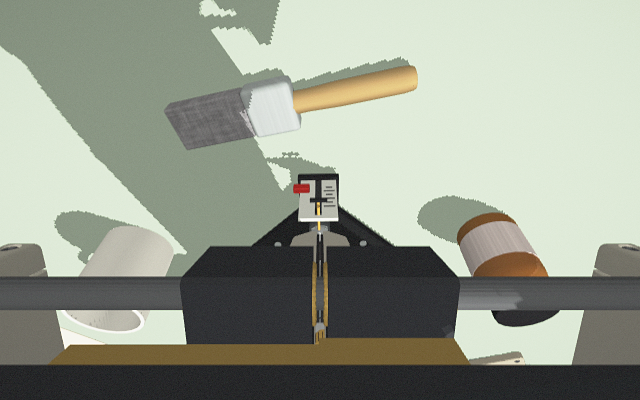

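```bash
python3 - <<'E'
from h import *
p,d,K,T=load('w1')
c=cv2.resize(p[165:240,270:370,::-1],None,fx=8,fy=8,interpolation=cv2.INTER_NEAREST); cv2.imwrite('pics/w1c.png',c)
e=np.array([np.cos(np.radians(-29)),np.sin(np.radians(-29)),0]);f=np.array([-e[1],e[0],0]);C=np.array([.5527,.0908,0])
hsv=cv2.cvtColor(p,cv2.COLOR_RGB2HSV)
r=((hsv[...,0]<8)|(hsv[...,0]>172))&(hsv[...,1]>150)&(hsv[...,2]>60); ys,xs=np.nonzero(r[170:230,280:350]); xs+=280;ys+=170
print(xs.min(),xs.max(),ys.min(),ys.max(),xs.mean(),ys.mean())
for n,k in [('mark',(xs.mean(),ys.mean())),('markT',(302,ys.max()+.5)),('markB',(302,ys.min()-.5)),('bar',(318,199)),('bar',(318,201)),('bar',(318,203)),('bar',(318,205)),('scaletop',(310,220)),('scaleface',(305,205))]:
    o,g=ray(K,T,*k); P=o+g*d[int(k[1]),int(k[0])]; print(n,k,P.round(4),'mount',((P-C)@e).round(4),((P-C)@f).round(4))
E
```

```text
293 308 184 193 300.8095238095238 188.3015873015873
mark (np.float64(300.8095238095238), np.float64(188.3015873015873)) [0.6897 0.0345 0.0334] mount 0.1471 0.0172
markT (302, np.float64(193.5)) [0.6848 0.0362 0.0348] mount 0.142 0.0163
markB (302, np.float64(183.5)) [0.6892 0.0339 0.0262] mount 0.1469 0.0164
bar (318, 199) [0.6856 0.0188 0.0526] mount 0.1512 0.0015
bar (318, 201) [0.6835 0.02   0.0524] mount 0.1487 0.0015
bar (318, 203) [0.6816 0.021  0.0526] mount 0.1466 0.0015
bar (318, 205) [0.6802 0.0218 0.0534] mount 0.1449 0.0015
scaletop (310, 220) [0.6791 0.0302 0.0668] mount 0.1399 0.0082
scaleface (305, 205) [0.6832 0.0333 0.0503] mount 0.1421 0.013
```

View pics/w1c.png

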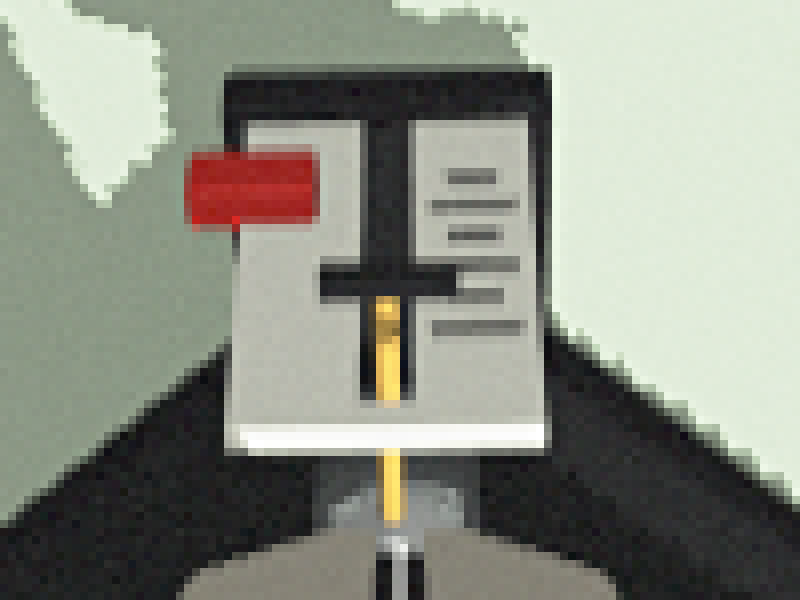

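Crop: red mark at full-image rows ≈184–193 (columns 293–309), pointer cross-bar rows ≈198–202 centred at column 318.5, scale top edge at row ≈220. Next, a height calculation.

```bash
python3 - <<'E'
from h import *
p,d,K,T=load('w1')
e=np.array([np.cos(np.radians(-29)),np.sin(np.radians(-29)),0]);C=np.array([.5527,.0908,0])
for cols in [(298,306),(311,325)]:
  for r in range(181,206):
    q=[];
    for u in range(*cols):
        o,g=ray(K,T,u,r); q.append(o+g*d[r,u])
    q=np.median(q,0); g2=ray(K,T,np.mean(cols),r)
    print(r,p[r,cols[0]+2],((q-C)@e*1000).round(1),(q[2]*1000).round(1))
def onx(u,v,x):
    o,g=ray(K,T,u,v); return (o+g*((x-(o-C)@e)/(g@e)))[2]*1000
for v in (183.5,187.6,188,192.8): print('mark',v,onx(301,v,.1465))
for v in (197.6,200,202.4): print('bar',v,onx(318,v,.149))
for v in (217.5,220.5,221.5): print('top',v,onx(318,v,.1415))
E
```

```text
181 [75 79 77] 141.6 15.4
182 [87 92 88] 141.1 17.2
183 [95 87 84] 147.0 25.4
184 [140  53  50] 147.2 27.1
185 [160  36  34] 147.4 28.5
186 [157  38  32] 147.0 30.1
187 [156  39  37] 147.3 31.3
188 [178  50  45] 146.7 32.8
189 [172  43  39] 145.8 32.7
190 [164  39  39] 144.4 33.0
191 [163  38  37] 143.1 32.5
192 [162  64  61] 142.2 32.7
193 [184 178 167] 141.4 34.2
194 [192 198 186] 141.6 35.4
195 [191 194 180] 141.6 36.9
196 [191 192 181] 141.4 38.2
197 [191 191 182] 141.5 39.7
198 [188 189 177] 141.0 40.4
199 [185 184 174] 141.6 42.4
200 [188 189 177] 141.3 43.6
201 [186 189 177] 141.4 44.4
202 [184 187 176] 141.5 46.3
203 [187 188 176] 141.8 47.8
204 [183 185 173] 141.4 48.8
205 [187 190 178] 141.3 50.1
181 [185 187 175] 140.4 15.5
182 [187 189 174] 139.4 17.1
183 [188 191 178] 138.9 18.3
184 [187 189 177] 138.7 19.9
185 [183 184 172] 138.9 20.5
186 [188 190 176] 136.9 19.2
187 [185 187 175] 138.7 24.9
188 [188 189 178] 135.5 20.5
189 [187 190 176] 135.1 21.7
190 [186 187 175] 134.5 22.4
191 [187 189 178] 133.9 22.7
192 [187 187 175] 133.0 23.1
193 [187 190 178] 132.7 24.6
194 [187 189 177] 131.8 25.1
195 [190 192 180] 131.2 25.7
196 [190 192 181] 130.3 26.2
197 [146 147 137] 151.4 50.0
198 [66 65 65] 151.3 51.5
199 [20 25 24] 151.6 52.8
200 [40 42 43] 150.2 52.7
201 [38 41 41] 148.8 52.9
202 [114 113 108] 141.0 46.8
203 [178 180 170] 140.6 48.0
204 [191 194 180] 143.4 49.1
205 [188 188 177] 140.6 50.9
mark 183.5 25.657772679447994
mark 187.6 31.639277610191836
mark 188 32.21307648039581
mark 192.8 38.9678867638901
bar 197.6 48.346155936309145
bar 200 51.47909258619551
bar 202.4 54.55897199473661
top 217.5 65.34183367033808
top 220.5 68.89134367862567
top 221.5 70.05887008957117
```

Mark top face is at 32.8 mm (middle 28.8) and the bar top at 52.8 (middle 51.3), so the pointer must drop about 22.5 mm. That is a tilt of about 0.15 rad: the pad goes down about 13.4 mm and out about 2.9 mm.

```bash
python3 -m inch '[[[0.5,0,0,0,108,99,0],[0.5,0,0,0,108,99,0],[0.5,0,0,0,108,99,0],[0.5,0,0,0,108,99,0],[0.5,0,0,0,108,99,0],[0.5,0,0,0,108,99,0],[0.5,0,0,0,108,99,0],[0.5,0,0,0,108,99,0]]]'
python3 - <<'E'
from h import *
p,d,i=snap('wrist','w2'); s=state(); print(s['tcp_pos'],s['wrist_force'],i['pose'].round(3).tolist())
cv2.imwrite('pics/w2c.png',cv2.resize(p[0:300,170:470,::-1],None,fx=2,fy=2))
E
```

```text
time: 3.12
tcp_pos: [0.6221, 0.0518, 0.1752]
tool_rot: [1.597, -2.703, 0.002]
wrist_force: [-2.4, -0.2, -1.9]
finger_gap: 0.0001
[0.62512544 0.05094606 0.17752368] [-1.06864571  0.11854518  0.19190301] [[-0.482, 0.85, 0.212, 0.68], [-0.876, -0.468, -0.114, 0.02], [0.002, -0.241, 0.97, 0.257], [0.0, 0.0, 0.0, 1.0]]
```

View pics/w2c.png

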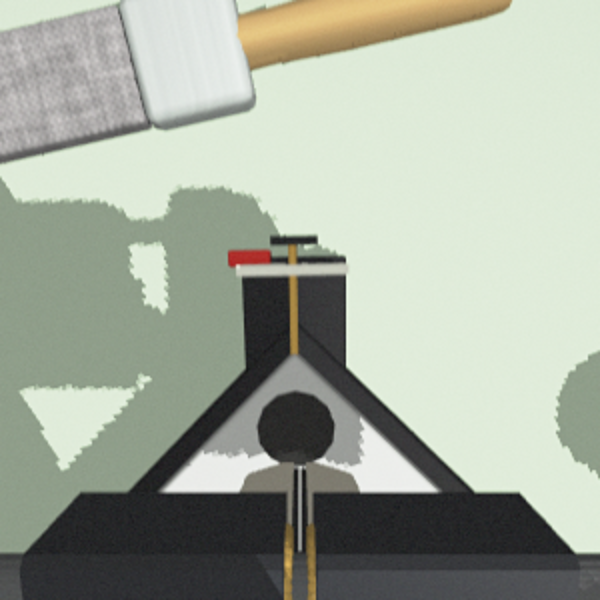

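Crop: pad centre at crop (296,428), i.e. full image (318,214); fingers at column 320 just behind it; pointer bar (294,240) and red mark (249,258) both visible ahead.

```bash
python3 -m inch '[[[0,0,0,0,0,0,0],[0,0,0,0,0,0,0],[0,0,0,0,0,0,0],[0,0,0,0,0,0,0]]]'
cat >> h.py <<'E'
e=np.array([np.cos(np.radians(-29)),np.sin(np.radians(-29)),0]);C=np.array([.5527,.0908,0])
def heights(f):
    p,d,K,T=load(f); v,u=np.mgrid[0:400,0:640]
    g=np.stack([(u-K[0,2])/K[0,0],-(v-K[1,2])/K[1,1],-np.ones_like(u,float)],-1)*d[...,None]
    P=g@T[:3,:3].T+T[:3,3]; M=(P-C)@e; F=(P-C)@[-e[1],e[0],0]; Z=P[...,2]; b=p.max(2)
    bar=(M>.1465)&(M<.157)&(abs(F)<.009)&(Z>.02)&(Z<.06)&(b<70)
    red=(p[...,0]>110)&(p[...,1]<75)&(p[...,2]<75)&(M>.139)&(M<.15)&(abs(F)<.03)
    for n,m in(('bar',bar),('red',red)): 
        vs,us=np.nonzero(m)
        if len(vs): print(n,m.sum(),'px',us.mean().round(1),vs.mean().round(1),'z pct',(np.percentile(Z[m],[10,50,90])*1000).round(1),'M',(M[m].mean()*1000).round(1),'F',(F[m].mean()*1000).round(1))
E
python3 - <<'E'
from h import *
p,d,i=snap('wrist','w3'); s=state(); print(s['tcp_pos'],s['wrist_force'])
p,d,K,T=load('w3'); m=(p.max(2)<60); m[:150]=0;m[232:]=0;m[:,:285]=0;m[:,350:]=0
n,l,st,c=cv2.connectedComponentsWithStats(m.astype(np.uint8)); k=[j for j in range(1,n) if st[j,4]>200]; print([(st[j].tolist(),c[j].round(1)) for j in k])
P=onz(K,T,*pix(K,T,[.630,.048,.06]),.06); print('pred px pad',pix(K,T,[.630,.048,.06]))
heights('w3')
E
```

```text
time: 3.5
tcp_pos: [0.6318, 0.0481, 0.179]
tool_rot: [-1.588, 2.708, -0.002]
wrist_force: [0.4, -0.5, -0.3]
finger_gap: 0.0006
[0.63148233 0.04808237 0.17839998] [-0.27812535  0.07163464 -0.50713416]
[([285, 156, 33, 69, 1199], array([302.8, 184.6])), ([321, 156, 29, 60, 907], array([334.1, 182. ])), ([302, 211, 37, 21, 517], array([321.4, 221. ]))]
pred px pad [321.18661106 229.17703668]
bar 83 px 318.2 137.3 z pct [51.8 52.6 53.7] M 149.5 F 1.8
red 135 px 296.8 144.0 z pct [31.8 32.6 33.6] M 144.2 F 17.5
```

```bash
python3 -m inch '[[[0,0,0,0,0,5,0],[0,0,0,0,0,10,0],[0,0,0,0,0,15,0],[0,0,0,0,0,20,0],[0,0,0,0,0,24,0],[0,0,0,0,0,27,0],[0,0,0,0,0,29,0],[0,0,0,0,0,30,0],[0,0,0,0,0,30,0],[0,0,0,0,0,30,0],[0,0,0,0,0,30,0],[0,0,0,0,0,30,0]]]'
python3 -m inch '[[[0,0,0,0,0,1,0],[0,0,0,0,0,2,0],[0,0,0,0,0,3,0],[0,0,0,0,0,4,0],[0,0,0,0,0,5,0],[0,0,0,0,0,6,0],[0,0,0,0,0,6,0],[0,0,0,0,0,6,0],[0,0,0,0,0,6,0]]]'
python3 - <<'E'
from h import *
p,d,i=snap('wrist','w4'); s=state(); print(s['tcp_pos'],s['wrist_force']); heights('w4')
E
```

```text
time: 4.55
tcp_pos: [0.6302, 0.0488, 0.148]
tool_rot: [-1.59, 2.709, -0.0]
wrist_force: [-0.1, 0.1, 0.1]
finger_gap: 0.0003
time: 5.3
tcp_pos: [0.6305, 0.0485, 0.1422]
tool_rot: [-1.59, 2.709, -0.001]
wrist_force: [1.6, -2.7, 3.6]
finger_gap: 0.0005
[0.63048678 0.04850821 0.14214959] [ 2.14167793 -3.41759386  4.21506345]
bar 116 px 318.9 135.3 z pct [47.5 48.5 49.5] M 150.1 F 1.0
red 196 px 292.0 144.7 z pct [31.8 32.6 33.5] M 144.2 F 17.4
```

```bash
python3 -m inch '[[[0,0,0,0,-0.5,1,0],[0,0,0,0.3,-1,2,0],[0,0,0,0.5,-1.5,3,0],[0,0,0,0.5,-2,4,0],[0,0,0,0.5,-2.2,5,0],[0,0,0,0.5,-2.4,6,0],[0,0,0,0.5,-2.6,7,0],[0,0,0,0.5,-2.8,8,0],[0,0,0,0.5,-2.8,8,0],[0,0,0,0.5,-2.8,8,0],[0,0,0,0.5,-2.8,8,0]]]'
python3 - <<'E'
from h import *
p,d,i=snap('wrist','w5'); s=state(); print(s['tcp_pos'],s['wrist_force'],s['torque']); heights('w5')
E
```

```text
time: 6.27
tcp_pos: [0.6324, 0.0474, 0.1341]
tool_rot: [-1.59, 2.709, 0.001]
wrist_force: [-0.3, 0.2, 8.8]
finger_gap: 0.0002
[0.63233973 0.04742152 0.13409396] [-0.64775483 -0.42405897  7.78332429] [0.16348149 0.14292937 0.04012712]
bar 114 px 317.8 137.7 z pct [33.  33.8 34.6] M 150.6 F 1.6
red 222 px 290.9 148.9 z pct [31.9 32.6 33.5] M 144.2 F 17.4
```

```bash
python3 -m inch '[[[0,0,0,0,-0.1,0.4,0],[0,0,0,0,-0.2,0.8,0],[0,0,0,0,-0.3,1.2,0],[0,0,0,0,-0.4,1.6,0],[0,0,0,0,-0.4,1.9,0],[0,0,0,0,-0.4,1.9,0],[0,0,0,0,-0.4,1.9,0],[0,0,0,0,-0.4,1.9,0],[0,0,0,0,-0.4,1.9,0]]]'
python3 - <<'E'
from h import *
p,d,i=snap('wrist','w6'); s=state(); print(s['tcp_pos'],s['wrist_force']); heights('w6')
cv2.imwrite('pics/w6c.png',cv2.resize(p[80:260,220:420,::-1],None,fx=3,fy=3))
E
```

```text
time: 7.07
tcp_pos: [0.6327, 0.0473, 0.1323]
tool_rot: [-1.59, 2.709, 0.001]
wrist_force: [-0.9, 0.3, 9.1]
finger_gap: 0.0001
[0.63266885 0.04725541 0.13230109] [-0.53347648 -0.1103654   8.28477535]
bar 118 px 319.0 138.2 z pct [29.9 30.6 31.6] M 150.7 F 1.0
red 228 px 290.9 149.6 z pct [31.7 32.5 33.5] M 144.3 F 17.3
```

View pics/w6c.png

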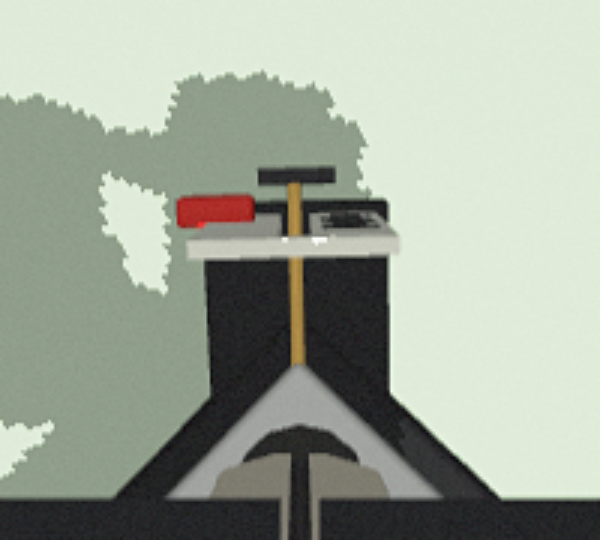

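Finger on the pad, bar (297,175) with its top 1.9 mm below the mark's top (2.5 mm is exactly level), so level to about 0.6 mm. I'll hold, then ease up.

```bash
python3 -m inch '[[[0,0,0,0,0,0,0],[0,0,0,0,0,0,0],[0,0,0,0,0,0,0],[0,0,0,0,0,0,0],[0,0,0,0,0,0,0],[0,0,0,0,0,0,0],[0,0,0,0,0,0,0],[0,0,0,0,0,0,0],[0,0,0,0,0,0,0],[0,0,0,0,0,0,0],[0,0,0,0,0,0,0],[0,0,0,0,0,0,0]]]'
python3 -m inch '[[[0,0,0,0,0.2,-0.8,0],[0,0,0,0,0.4,-1.6,0],[0,0,0,0,0.6,-2.4,0],[0,0,0,0,0.8,-3.2,0],[0,0,0,0,1,-4,0],[0,0,0,0,1.2,-4.8,0],[0,0,0,0,1.4,-5.6,0],[0,0,0,0,1.6,-6.4,0],[0,0,0,0,1.8,-7.2,0],[0,0,0,0,2,-8,0],[0,0,0,0,2.2,-8.8,0],[0,0,0,0,2.4,-9.6,0],[0,0,0,0,2.6,-10.4,0],[0,0,0,0,2.8,-11.2,0],[0,0,0,0,3,-11.8,0],[0,0,0,0,3,-12.4,0],[0,0,0,0,3,-13,0],[0,0,0,0,3,-13.6,0],[0,0,0,0,3,-14.2,0],[0,0,0,0,3,-14.8,0]]]'
python3 -m inch '[[[0,0,0,0,0,-1,0],[0,0,0,0,0,-3,0],[0,0,0,0,0,-6,0],[0,0,0,0,0,-12,0],[0,0,0,0,0,-20,0],[0,0,0,0,0,-35,0],[0,0,0,0,0,-50,0],[0,0,0,0,0,-65,0],[0,0,0,0,0,-80,0],[0,0,0,0,0,-80,0],[0,0,0,0,0,-80,0],[0,0,0,0,0,-80,0],[0,0,0,0,0,-80,0],[0,0,0,0,0,-80,0]]]'
python3 - <<'E'
from h import *
p,d,i=snap('wrist','w7'); s=state(); print(s['tcp_pos'],s['wrist_force'],s['time']); heights('w7')
E
```

```text
time: 8.12
tcp_pos: [0.6327, 0.0473, 0.1323]
tool_rot: [-1.59, 2.709, 0.001]
wrist_force: [-1.7, -0.3, 8.7]
finger_gap: 0.0003
time: 9.78
tcp_pos: [0.6292, 0.0481, 0.1458]
tool_rot: [1.589, -2.708, -0.001]
wrist_force: [-0.1, -0.5, -0.4]
finger_gap: 0.0005
time: 10.95
tcp_pos: [0.6293, 0.0482, 0.2251]
tool_rot: [1.589, -2.708, -0.002]
wrist_force: [-0.9, -0.7, 0.0]
finger_gap: 0.0005
[0.62937534 0.04819003 0.22524052] [ 1.052309   -0.76561802  0.54929946] 11.0
bar 40 px 316.7 131.7 z pct [51.9 52.6 53.4] M 149.6 F 1.8
red 92 px 298.7 138.0 z pct [31.9 32.6 33.6] M 144.0 F 17.6
```

View pics/w7.png

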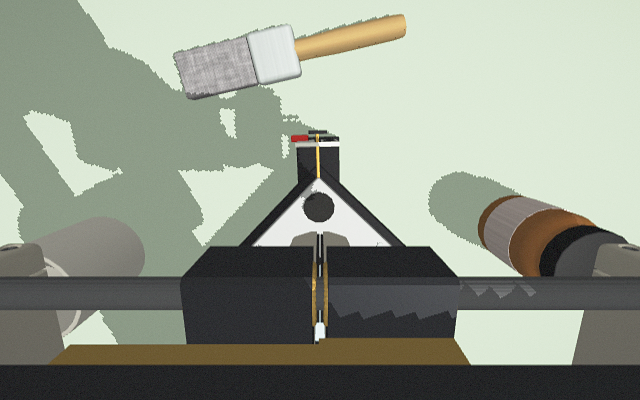

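The finger is well clear of the pad (318,206), the plate is home (bar top back at 52.6 mm), and the mark and mount have not moved.

```bash
python3 -c "
from workcell import *
print(hand_in())"
```

```text
the job is handed in; nothing more can be done
None
```

I pressed the bare corner's pad with the closed fingertips until the pointer stood level with the red mark. I held it there for more than a second, then eased the corner back up and lifted clear. The job was handed in at about 11 s; hand-in gives no verdict.

- **At the mark:** The pointer's bar read 0.5–0.6 mm above exactly level (limit 4 mm), with about 8–9 N on the finger. It never read below the mark.
- **Ease-up:** I raised the finger at about 10 mm/s at the pad. I had no direct reading of the plate's speed. Wrist force was back near zero once the finger was off the pad.
- **Afterwards:** The bar's height was back at its starting value (52.6 mm), so the plate is home. The mark's height was also unchanged at 32.6 mm, and its position was within about 0.2 mm.
- **Sideways force:** At first contact there was about 4 N of sideways force on the finger. It faded when I followed the pad outwards, and the mount did not move measurably.
- **Not measured:** I did not re-measure the mug, jar and brush. The arm did not go near them, and they look undisturbed in the last picture.

No check failed. The mark's middle was worked out from its top face, so the level reading is good to about 1 mm.

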